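# Wind the kitchen timer and start it

## Task

Wind the red clockwork kitchen timer fully: turn its brass wing key clockwise, a part turn at a time, until it comes up solid against its stop, but do not go on forcing the key once it is there. Then push the yellow start catch all the way up the slope, away from the timer's lower edge, and let go. Leave the soap bottle, the mug and the bowl where they are.

Things in the scene. Friction and masses are not known exactly. Their poses are not given: they have to be found in the camera images.
- timer: Red clockwork timer, fixed to the counter, 150 mm deep (x), 270 wide (y). Origin at counter height under its middle; +x runs from the lower to the higher edge of its sloped face. The face is plane, tilted 0.30 rad about y: 78 mm high at the lower edge, 100 over the origin, 122 at the higher edge. The key stands square on it 45 mm to the +y side, the catch runs on it 85 mm to the -y side.
- wing (a point): Centre of the key's brass wing, on the key axis, 43 mm off the face. z: the key axis, out of the sloped face (0.30 rad from vertical, leaning to the lower edge); x: along the wing (same either way round). Wing: flat plate 64 mm long (78 over round ends), 10 thick, from 28 to 58 mm off the face, on a 16 mm stem in a collar 26 mm wide, 16 high. Turns clockwise from above (negative about z).
- spring (a joint): How far the mainspring is wound, rad: 0 run down, 4.4 full, at a solid stop. Shown by the orange mark on a 92 mm grey disc under the key, turning clockwise on a white dial; when full it points to the green mark. Starts at 0.2 to 1.2. Winding takes 0.20 N m on the key when run down, rising to 0.27 near full; friction holds it wherever the key is let go.
- key (a joint): Springy twist of the key ahead of the mainspring, rad: 0 when free, else the torque on the key over 1.5 N m per rad, so 0.13 to 0.18 while winding; let go, the key springs back by that much. With the spring at its stop only the twist grows: above 0.50 rad (0.75 N m) the key has been forced, which spoils the timer.
- catch (a joint): Travel of the yellow start catch along the slope, m: 0 off (near the white dot, lower end), 0.040 fully on (near the green dot, higher end). It moves with about 2.5 N and stays where it is left. It starts at or close to off, 0 to 0.004.
- catch_top (a point): Middle of the top of the yellow start catch, 32 mm off the face measured square to it. The catch is a block 22 mm along the slope (x, pointing up the slope), 32 mm wide (y) and 30 mm high (z, square to the face), its foot 2 mm off the face.
- soap: Loose green dish-soap bottle standing upright, 64 mm in diameter, 190 mm high; origin under its centre. A bystander.
- mug: Loose white mug, 80 mm in diameter with a handle, 95 mm high; origin under its centre. A bystander.
- bowl: Loose blue bowl, 140 mm in diameter at the rim, 60 mm high; origin under its centre. A bystander.

How it is judged (in metres and radians):
On the way, in this order (a step that is already met when the one before it is completed fails the run):
1. the mainspring is fully wound (to within 0.15 rad of its stop) while the catch is still off (value of joint spring above 4.25 rad and value of joint catch below 0.012 m), for 0.2 s.
2. the start catch is pushed all the way on (value of joint catch above 0.034 m), for 0.2 s.
At the end, for the whole second after the job is handed in: The mainspring stands within 0.2 rad of its stop (above 4.2 of 4.4 rad), the key is let go (twist under 0.08 rad), the start catch is on (above 34 of 40 mm), and the bottle, mug and bowl still stand upright (value of joint spring above 4.2 rad and value of joint catch above 0.034 m and value of joint key below 0.08 rad and angle between each of soap, mug, bowl's own z axis and vertical below 0.2 rad); the robot touches nothing.
It fails at once if the key is forced at the stop: its springy twist exceeds 0.50 rad (0.75 N m) (value of joint key above 0.5 rad).
It fails at once if the start catch is pushed on before the timer is fully wound (value of joint catch above 0.02 m and value of joint spring below 4.15 rad).
It fails at once if the bottle, mug or bowl is moved by more than 30 mm (distance of any of soap, mug, bowl from where it was at the start of the episode above 0.03 m).
It also fails if it takes over 72 s, if anything falls off the work surface, if the arm or the gripper's body presses on something with over 40 N, if the wrist force passes 120 N, or if a joint passes its speed limit or range.

## Robot

A 6-joint arm with a two-finger parallel gripper is mounted at the origin on the work surface. World frame = base frame: x ahead of the robot, y to its left, z up, the work surface at z = 0. Lengths are in mm, angles in rad, forces in N, time in s.
With the tool pointing down it reaches from about 300 to 775 mm from the base axis. Payload 14.6 kg.
Tool frame: the origin (TCP) lies at the very end of the fingers, on their centre line; the grasp point (between the pads) lies 19 mm behind it; z points along the fingers, y is the line along which they close (so a half turn about z gives the same grasp; the last joint's range is limited). The gripper opens to 94 mm and grips with 3 to 60 N. Pads are 16 mm wide; open, the fingers measure 119 mm over their backs; the gripper's body (75 mm by 177 mm) begins 78 mm behind the grasp point.
Start: joints at [-1.202, 0.3, 1.521, -0, 1.321, -0.067], TCP at [232.167, -498.586, 205.446] pointing down, gripper open.
Joint ranges: [-3.03, 3.03], [-0.79, 2.21], [0.23, 2.52], [-1.04, 4.18], [0, 3.07], [-2.55, 2.55]. Speed limits (rad/s): [2.22, 2.22, 2.57, 3.14, 3.14, 3.14].

## Interface

Orientations are given as [roll, pitch, yaw] about the fixed x, y, z axes, in that order (R = Rz(yaw) Ry(pitch) Rx(roll)).
In Python, from cell import manip, camera, get_calibration gives the robot as it stands.
- The arm moves only by the tool arm_command, never from a script. Its argument "targets" is a list of rows, each an object of numbers: "hand": the opening, from -1 (shut) to 1 (fully open), so that 0 is half open; "x", "y", "z": the shift along the tool's x, y, z in m; "yaw": the turn about the tool's z in rad. In form: [{"hand": .., "x": .., "y": .., "z": .., "yaw": ..}, ...]. A call has 1 to 10 rows; each row shifts and turns the commanded pose from where the row before left it, along the tool's axes as they then stand; what a row does not reach is not made up. A row lasts 1/10 s, in which the tool goes at most 50 mm and 8.59 degrees, less where a joint would pass 70% of its speed; a pose out of reach is approached as far as the arm can. A call is refused whole if a number of a shift passes 0.05 or a number of a turn 0.15, either way. A call with a gripper value outside its range is refused whole. The fingers move at their own pace and stop on an object; "newtons" is the grip in N (left out, the last holds). Time passes only in rows, so rows that do not move let the fingers close. It gives the time, the measured TCP pose, the force, the opening and the grip force at its end, in the units of the state.
- manip.read_state(): the state, without advancing time (a new reading comes with each control period).
- camera(name): name is "scene" or "top"; returns the picture (384x512x3 uint8, red, green, blue); there is no depth.
- get_calibration(name): a dict with "K" (3x3 intrinsics, pixels), "cam_to_world" (4x4, takes a point from camera to world coordinates). Camera axes: x right, y up, looking along -z (the intrinsics and any distortion apply to the point x, -y, -z); pixel columns grow to the right and rows downward; lengths in mm; the calibration is good to about 2 mm. A picture is of the moment at which its call begins. get_calibration takes no time and is no camera call.
- manip.sign_off(): hands the job in; it is judged then, once.
The state is a dict: "clock": time; "joints": joint angles; "qd": joint speeds; "effort": joint torques, N m; "eef_pos": TCP position; "eef_rot": TCP orientation; "wrist_force": force on the tool from outside, world axes, zero at the start; "moment": the same for the moment, N m; "finger_gap": finger opening in mm; "finger_force": force on a finger pad.
Only numpy, scipy, OpenCV 4.12 (cv2) and the standard library are available. Lean on these libraries where they do the work, as an engineer would, in place of code of your own. Each camera call takes 0.05 s, during which the arm holds its last target. There are 200 camera calls.

## Working session

There is one attempt and no reset: what is moved stays moved. The work goes in short steps, Python scripts to look and compute and a tool call to move; the robot and the scene stay as the last step left them, time stands still between calls to the robot, and variables do not carry over. Pictures are saved under pics/ and viewed, at most 10 in all, crops included, and the job is handed in when it is done.

Besides the shell and the picture viewer there is one more tool, called as name([rows], argument=value, ...), one row to a line, values as JSON. arm_command: Moves the arm, as the interface text tells. Its arguments: {"type":"object","properties":{"targets":{"type":"array"},"newtons":{"type":"number"}},"required":["targets"]}

```bash
mkdir -p pics
python3 - <<'E'
from cell import manip,camera,get_calibration
import cv2,numpy as np
for n in("scene","top"):
    im=camera(n);cv2.imwrite(f"pics/{n}0.png",im[:,:,::-1]);c=get_calibration(n);print(n,np.round(c["K"],1).tolist(),np.round(c["cam_to_world"],3).tolist(),[k for k in c])
print(manip.read_state())
E
```

```text
scene [[486.9, 0.0, 247.8], [0.0, 486.9, 195.1], [0.0, 0.0, 1.0]] [[-0.638, -0.604, 0.478, 1285.445], [0.77, -0.49, 0.408, 625.033], [-0.012, 0.629, 0.778, 1291.335], [0.0, 0.0, 0.0, 1.0]] ['K', 'cam_to_world']
top [[475.4, 0.0, 248.8], [0.0, 475.4, 190.4], [0.0, 0.0, 1.0]] [[-0.005, 0.994, -0.114, 367.211], [-1.0, -0.006, -0.008, -1.399], [-0.009, 0.114, 0.993, 1609.235], [0.0, 0.0, 0.0, 1.0]] ['K', 'cam_to_world']
{'clock': 0.1, 'joints': array([-1.20157427e+00,  3.00335985e-01,  1.52151825e+00, -1.42432765e-06,
        1.32070241e+00, -6.66174483e-02]), 'qd': array([ 0.00174036, -0.00093389, -0.00019464,  0.00123574, -0.00075468,
        0.00094205]), 'effort': array([ 9.98416290e-04, -5.32648587e+01, -3.53286052e+01,  7.09248637e-02,
        2.35428015e-02, -3.99971930e-05]), 'eef_pos': array([ 232.09758516, -498.36935149,  204.98702644]), 'eef_rot': array([-3.14063071e+00, -6.27945586e-05,  4.35839826e-01]), 'wrist_force': array([-0.48922133, -0.3915273 , -0.72562141]), 'moment': array([0.00198786, 0.00834546, 0.05987826]), 'finger_force': 0.0, 'finger_gap': 93.90523525587327}
```

View pics/scene0.png

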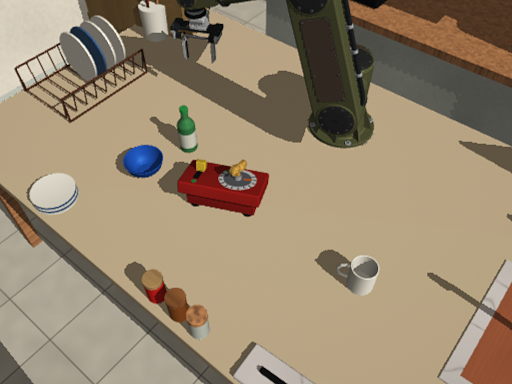

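View pics/top0.png

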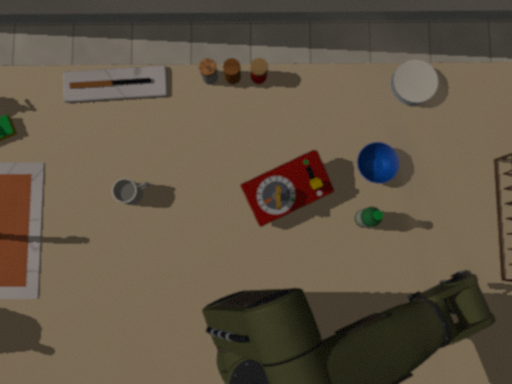

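```bash
cat > h.py <<'E'
import cv2,numpy as np
from cell import manip,camera,get_calibration
def ray(n,uv,z):
    c=get_calibration(n);K=np.array(c["K"]);T=np.array(c["cam_to_world"])
    d=np.linalg.solve(K,[uv[0],uv[1],1]);d=T[:3,:3]@(d*[1,-1,-1]);o=T[:3,3]
    return o+d*(z-o[2])/d[2]
def proj(n,p):
    c=get_calibration(n);K=np.array(c["K"]);T=np.array(c["cam_to_world"])
    q=T[:3,:3].T@(np.asarray(p)-T[:3,3]);q=K@(q*[1,-1,-1]);return q[:2]/q[2]
def big(m):
    return max(cv2.findContours(m,cv2.RETR_EXTERNAL,cv2.CHAIN_APPROX_NONE)[0],key=cv2.contourArea)
def cent(c):
    m=cv2.moments(c);return np.array([m['m10'],m['m01']])/m['m00']
E
python3 - <<'E'
from h import *
rgb=cv2.imread("pics/top0.png")
s=cv2.imread("pics/scene0.png")
a=cv2.resize(rgb[140:235,230:345],None,fx=3.4,fy=3.4,interpolation=cv2.INTER_CUBIC)
b=cv2.resize(s[140:235,165:280],None,fx=3.4,fy=3.4,interpolation=cv2.INTER_CUBIC)
cv2.imwrite("pics/z0.png",np.hstack([a,b]))
for n,im in(("top",rgb),("scene",s)):
    h=cv2.cvtColor(im,cv2.COLOR_BGR2HSV)
    red=cv2.inRange(h,(0,180,60),(8,255,255))|cv2.inRange(h,(172,180,60),(180,255,255))
    red=cv2.morphologyEx(red,cv2.MORPH_CLOSE,np.ones((3,3)));c=big(red)
    q=cv2.approxPolyDP(cv2.convexHull(c),3,True)[:,0];r=cv2.minAreaRect(c)
    print(n,q.tolist(),r,np.round(cv2.boxPoints(r),1).tolist())
    y=cv2.inRange(h,(24,170,100),(34,255,255));x0,y0,w,hh=cv2.boundingRect(c);k=np.zeros_like(y);k[y0-8:y0+hh+8,x0:x0+w]=y[y0-8:y0+hh+8,x0:x0+w]
    print("yel",cent(big(k)),cv2.contourArea(big(k)))
E
```

```text
top [[315, 151], [332, 191], [260, 224], [242, 185]] ((287.5814514160156, 187.6719512939453), (45.852806091308594, 82.95362091064453), 64.65382385253906) [[240.3000030517578, 184.6999969482422], [315.29998779296875, 149.1999969482422], [334.8999938964844, 190.60000610351562], [259.8999938964844, 226.10000610351562]]
yel [315.65064103 183.34615385] 52.0
scene [[178, 181], [189, 165], [207, 163], [268, 175], [253, 214], [190, 202], [178, 191]] ((221.58338928222656, 186.9758758544922), (87.88966369628906, 43.58251190185547), 10.437475204467773) [[174.39999389648438, 200.39999389648438], [182.3000030517578, 157.60000610351562], [268.70001220703125, 173.5], [260.8999938964844, 216.39999389648438]]
yel [200.45121951 164.96341463] 82.0
```

View pics/z0.png

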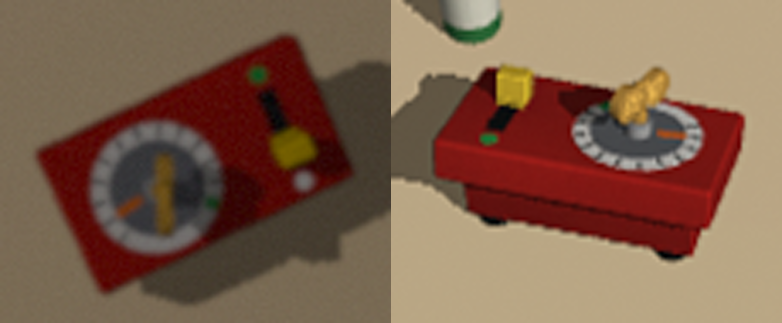

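```bash
cat >> h.py <<'E'
from scipy.optimize import least_squares,brentq
def Rk(yaw):  # timer yaw -> key frame axes
    c,s=np.cos(yaw),np.sin(yaw);a=0.30;ca,sa=np.cos(a),np.sin(a)
    return np.array([[c,-s,0],[s,c,0],[0,0,1]])@np.array([[ca,0,-sa],[0,1,0],[sa,0,ca]])
def face(P,x,y,h=0): # point on face: x along slope, y, h off face -> world
    return np.array([P[0],P[1],100.])+Rk(P[2])@np.array([x,y,h])
E
python3 - <<'E'
from h import *
pl=[("top",(242.5,185),[-0,0,0])]
L=75/np.cos(.3)
# top corners: up-left = higher edge,+y ; up-right = higher,-y
obs=[("top",(242,185.),(L,135,0)),("top",(315,151.),(L,-135,0)),("top",(332,191.),(-L,-135,0)),("top",(260,224.),(-L,135,0)),
("top",(275.6,195),(0,45,0)),
("scene",(165+640/3.4,140+135/3.4),(0,45,0)),("scene",(165+742/3.4-115,140+117/3.4),(L,135,0)) ]
obs[5]=("scene",(165+(638-391)/3.4,140+135/3.4),(0,45,0))
obs[6]=("scene",(165+(743-391)/3.4,140+116/3.4),None)
obs=obs[:6]
f=lambda P:np.concatenate([proj(n,face(P,*p))-uv for n,uv,p in obs])
r=least_squares(f,[500,-100,.4]);P=r.x;print(P,np.round(r.fun.reshape(-1,2),1).tolist())
for n in("top","scene"):
    for nm,p in dict(wing=(0,45,43),c00=(-20,-85,32),c_hi=(L,-135,0),c_hp=(L,135,0),c_lp=(-L,135,0),c_lm=(-L,-135,0)).items():print(n,nm,np.round(proj(n,face(P,*p)),1))
# zoomed pixel angle -> face angles
def fa(u,v,h=0):
    uv=(230+u/3.4,140+v/3.4)
    g=lambda q:proj("top",face(P,q[0],q[1],h))-uv
    q=least_squares(g,[0,0]).x;return q
for nm,uv,h in (("orange",(129,206),0),("green",(212,202),0),("dial",(155,187),0),("w1",(163,157),58),("w2",(166,230),58),("yel",(292,148),32),("gdot",(258,75),0),("wdot",(304,181),0)):
    q=fa(*uv,h);print(nm,np.round(q,1),"ang",round(np.arctan2(q[1]-45,q[0]),3))
print("origin world key foot",face(P,0,45,0),"catch",face(P,0,-85,32))
E
```

```text
[ 5.45796423e+02 -1.12120735e+02  4.33578217e-01] [[-3.0, -0.9], [1.1, -2.8], [2.5, 1.3], [-0.9, 3.8], [-0.9, -0.8], [-1.5, -0.3]]
top wing [277.  196.5]
top c00 [316.3 184.1]
top c_hi [316.1 148.2]
top c_hp [239.  184.1]
top c_lp [259.1 227.8]
top c_lm [334.5 192.3]
scene wing [236.8 168.1]
scene c00 [200.  160.7]
scene c_hi [174.7 181.5]
scene c_hp [257.5 197.9]
scene c_lp [268.4 172.5]
scene c_lm [191.6 158. ]
orange [-9.4 73. ] ang 1.896
green [-40.1  -0.2] ang -2.296
dial [-3.5 43.3] ang -2.698
w1 [31.8 30.9] ang -0.417
w2 [-30.7  55.3] ang 2.817
yel [-17.7 -84.5] ang -1.707
gdot [ 51.9 -87.7] ang -1.198
wdot [-59.7 -88.5] ang -1.991
origin world key foot [526.8909955  -71.28466286 100.        ] catch [ 572.92506717 -193.22847128  130.57076765]
```

```bash
cat >> h.py <<'E'
P=np.array([545.8,-112.1,0.4336]); A=Rk(P[2]); F=face(P,0,44.5)   # key foot
HX,HY=8.,12.5
def wing(x,y,z,yaw):
    "wing angle (key frame) that the finger block at this pose pushes the plate to"
    c,s=np.cos(yaw),np.sin(yaw);tx=np.array([c,s,0]);ty=np.array([s,-c,0]);best=9
    up=A.T@[0,0,1];out=[]
    for a in(-HX,HX):
        for b in(-HY,HY):
            p=A.T@(np.array([x,y,z])+a*tx+b*ty-F)
            for q in(p,p+up*(58-p[2])/up[2]):
                r=np.hypot(*q[:2]);out.append(np.arctan2(q[1],q[0])-np.arcsin(min(1,5/r)))
    ref=out[0];return min(ref+(o-ref+np.pi)%(2*np.pi)-np.pi for o in out)
def pose(phi,R=29.,h=42.,gap=0.):
    "tool pose pushing the wing half at angle phi from its counterclockwise side"
    d=A@[np.cos(phi),np.sin(phi),0];t=A@[-np.sin(phi),np.cos(phi),0]
    yaw=np.arctan2(d[1],d[0])+np.pi/2
    g=lambda s:np.r_[F+A@[0,0,h]+R*d+(s+gap)*t,yaw]
    e=lambda s:(wing(*(g(s)-np.r_[gap*t,0]))-phi+np.pi)%(2*np.pi)-np.pi
    return g(brentq(e,5,28))
def wrap(a,m=2*np.pi): return (a+m/2)%m-m/2
def rows(p0,p1,half=False):
    d=p1[:3]-p0[:3];c,s=np.cos(p0[3]),np.sin(p0[3])
    return np.round([(c*d[0]+s*d[1])/1e3,(s*d[0]-c*d[1])/1e3,-d[2]/1e3,-wrap(p1[3]-p0[3],np.pi if half else 2*np.pi)],4).tolist()
def now():
    s=manip.read_state();return np.r_[s["eef_pos"],s["eef_rot"][2]]
E
python3 - <<'E'
from h import *
print(now())
for ph in(-.37,-1,-2,-3):print(np.round(pose(ph),3),np.round(pose(ph,gap=10),3))
print(rows(now(),pose(-.37,gap=8)))
top=cv2.imread("pics/top0.png")
for n,uv,z in(("soap",(375,215),190),("mug",(125,191),95),("bowl",(378,163),60)):print(n,ray("top",uv,z))
E
```

```text
[ 2.32097585e+02 -4.98369351e+02  2.04987026e+02  4.35839826e-01]
[542.643 -62.381 149.539   1.619] [541.861 -52.469 150.608   1.619]
[546.332 -81.821 148.048   0.984] [551.357 -73.54  150.535   0.984]
[ 5.29091e+02 -1.05872e+02  1.40083e+02  2.10000e-02] [ 5.38722e+02 -1.05999e+02  1.42770e+02  2.10000e-02]
[ 499.75  -103.24   132.188   -0.989] [ 505.133 -111.658  132.605   -0.989]
[0.4684, -0.2716, 0.0546, -1.1829]
soap [ 453.50509806 -365.23075924  190.        ]
mug [540.59835516 409.05281877  95.        ]
bowl [ 632.69048865 -414.36594996   60.        ]
```

arm_command([
  {"hand": -1, "x": 0.01, "y": -0.005, "z": -0.02, "yaw": 0},
  {"hand": -1, "x": 0.025, "y": -0.0145, "z": -0.02, "yaw": 0},
  {"hand": -1, "x": 0.025, "y": -0.0145, "z": -0.01, "yaw": 0},
  {"hand": -1, "x": 0.025, "y": -0.0145, "z": 0, "yaw": 0},
  {"hand": -1, "x": 0.025, "y": -0.0145, "z": 0, "yaw": 0},
  {"hand": -1, "x": 0.025, "y": -0.0145, "z": 0, "yaw": 0},
  {"hand": -1, "x": 0.025, "y": -0.0145, "z": 0, "yaw": 0},
  {"hand": -1, "x": 0.025, "y": -0.0145, "z": 0, "yaw": 0},
  {"hand": -1, "x": 0.025, "y": -0.0145, "z": 0, "yaw": 0},
  {"hand": -1, "x": 0.025, "y": -0.0145, "z": 0, "yaw": 0},
], newtons=20)

```text
clock: 1.1
eef_pos: [388.4, -275.4, 255.2]
eef_rot: [-3.141, 0.0, 0.436]
wrist_force: [-0.8, 0.6, 0.3]
finger_gap: 17.4
finger_force: 0.0
```

arm_command([
  {"hand": -1, "x": 0.025, "y": -0.0145, "z": 0, "yaw": 0},
  {"hand": -1, "x": 0.025, "y": -0.0145, "z": 0, "yaw": 0},
  {"hand": -1, "x": 0.025, "y": -0.0145, "z": 0, "yaw": 0},
  {"hand": -1, "x": 0.025, "y": -0.0145, "z": 0, "yaw": 0},
  {"hand": -1, "x": 0.025, "y": -0.0145, "z": 0, "yaw": 0},
  {"hand": -1, "x": 0.025, "y": -0.0145, "z": 0, "yaw": 0},
  {"hand": -1, "x": 0.025, "y": -0.0145, "z": 0, "yaw": 0},
  {"hand": -1, "x": 0.025, "y": -0.0145, "z": 0, "yaw": 0},
  {"hand": -1, "x": 0, "y": 0, "z": 0, "yaw": -0.14},
  {"hand": -1, "x": 0, "y": 0, "z": 0, "yaw": -0.14},
])

```text
clock: 2.1
eef_pos: [520.5, -86.2, 254.9]
eef_rot: [-3.141, 0.001, 0.723]
wrist_force: [-0.5, -0.4, 0.8]
finger_gap: 0.6
finger_force: 0.0
```

arm_command([
  {"hand": -1, "x": 0, "y": 0, "z": 0, "yaw": -0.14},
  {"hand": -1, "x": 0, "y": 0, "z": 0, "yaw": -0.14},
  {"hand": -1, "x": 0, "y": 0, "z": 0, "yaw": -0.14},
  {"hand": -1, "x": 0, "y": 0, "z": 0, "yaw": -0.14},
  {"hand": -1, "x": 0, "y": 0, "z": 0, "yaw": -0.14},
  {"hand": -1, "x": 0, "y": 0, "z": 0, "yaw": -0.14},
  {"hand": -1, "x": 0, "y": 0, "z": 0, "yaw": -0.06},
  {"hand": -1, "x": 0, "y": 0, "z": 0, "yaw": 0},
  {"hand": -1, "x": 0, "y": 0, "z": 0, "yaw": 0},
])

```text
clock: 3.0
eef_pos: [520.3, -87.0, 255.3]
eef_rot: [-3.141, -0.0, 1.614]
wrist_force: [-0.5, -0.4, 0.0]
finger_gap: 0.3
finger_force: 0.0
```

Run:
```python
from h import *
s=manip.read_state();print(now(),s["joints"],s["wrist_force"],s["finger_gap"],s["clock"]);print(rows(now(),pose(-.37,gap=12)))
```

```text
[520.2688294  -86.95641924 255.26042205   1.61368968] [-2.35048708e-01  2.15149669e-01  1.51117368e+00  7.99620773e-07
  1.41568664e+00 -2.77942212e-01] [-0.49135792 -0.36602036  0.04282601] 0.303460625441536 3.0
[0.0355, 0.023, 0.1044, -0.005]
```

arm_command([
  {"hand": -1, "x": 0.018, "y": 0.0115, "z": 0.02},
  {"hand": -1, "x": 0.0175, "y": 0.0115, "z": 0.02},
  {"hand": -1, "x": 0, "y": 0, "z": 0.02},
  {"hand": -1, "x": 0, "y": 0, "z": 0.02},
  {"hand": -1, "x": 0, "y": 0, "z": 0.014},
  {"hand": -1, "x": 0, "y": 0, "z": 0.01},
  {"hand": -1},
  {"hand": -1},
])

```text
schema error: expected keys hand, x, y, z, yaw
```

Run:
```python
from h import *
p=now();print(p,manip.read_state()["wrist_force"],wing(*p))
for n in("top","scene"):
    im=camera(n)[:,:,::-1];cv2.imwrite(f"pics/{n}1.png",im)
a=cv2.imread("pics/top1.png")[140:235,230:345];b=cv2.imread("pics/scene1.png")[140:235,165:280]
cv2.imwrite("pics/z1.png",cv2.resize(np.hstack([a,b]),None,fx=3.4,fy=3.4,interpolation=cv2.INTER_CUBIC))
q=p
for ph in np.arange(-.25,-1.36,-.1):
    t=pose(ph);print(round(ph,2),rows(q,t));q=t
```

```text
[520.2688294  -86.95641924 255.26042205   1.61368968] [-0.49135792 -0.36602036  0.04282601] -2.525292485041068
-0.25 [0.0269, 0.0216, 0.1059, -0.1295]
-0.35 [-0.0029, 0.0012, -0.0001, 0.1038]
-0.45 [-0.0029, 0.0012, -0.0, 0.1032]
-0.55 [-0.0029, 0.0013, 0.0001, 0.1024]
-0.65 [-0.0029, 0.0013, 0.0002, 0.1016]
-0.75 [-0.0029, 0.0013, 0.0003, 0.1007]
-0.85 [-0.0029, 0.0013, 0.0003, 0.0998]
-0.95 [-0.0029, 0.0013, 0.0004, 0.0989]
-1.05 [-0.0029, 0.0013, 0.0005, 0.098]
-1.15 [-0.003, 0.0013, 0.0006, 0.0973]
-1.25 [-0.0029, 0.0012, 0.0007, 0.0966]
-1.35 [-0.0029, 0.0012, 0.0008, 0.0961]
```

View pics/z1.png

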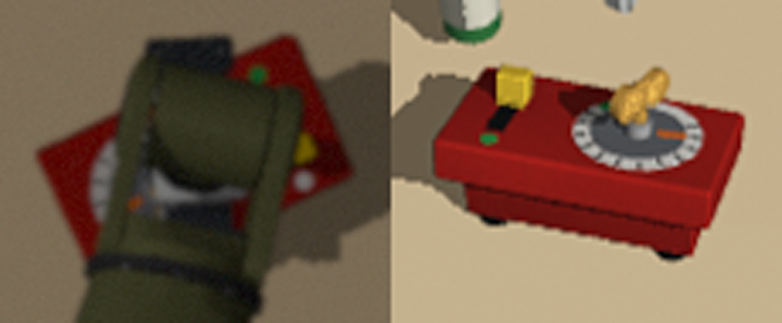

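The move was refused for missing keys. The picture shows the arm still above the key, nothing touched: the wing is at about (640,95) in the crop and the scene view of it stays clear. I'm repeating the move with all keys.

arm_command([
  {"hand": -1, "x": 0.018, "y": 0.0115, "z": 0.02, "yaw": 0},
  {"hand": -1, "x": 0.0175, "y": 0.0115, "z": 0.02, "yaw": 0},
  {"hand": -1, "x": 0, "y": 0, "z": 0.02, "yaw": 0},
  {"hand": -1, "x": 0, "y": 0, "z": 0.02, "yaw": 0},
  {"hand": -1, "x": 0, "y": 0, "z": 0.014, "yaw": 0},
  {"hand": -1, "x": 0, "y": 0, "z": 0.01, "yaw": 0},
  {"hand": -1, "x": 0, "y": 0, "z": 0, "yaw": 0},
])

```text
clock: 3.8
eef_pos: [541.3, -50.5, 150.5]
eef_rot: [-3.14, -0.0, 1.615]
wrist_force: [-0.3, 0.4, 0.2]
finger_gap: 0.3
finger_force: 0.0
```

Run:
```python
from h import *
p=now();print(p,manip.read_state()["wrist_force"],wing(*p))
cv2.imwrite("pics/z2.png",cv2.resize(camera("scene")[110:240,140:300,::-1],None,fx=4,fy=4,interpolation=cv2.INTER_CUBIC))
q=p
for ph in np.arange(-.35,-1.36,-.1):
    t=pose(ph);print(round(ph,2),rows(q,t));q=t
```

```text
[541.32219608 -50.51220675 150.46976761   1.61523066] [-0.31397256  0.4034578   0.17410627] -0.08847646543713461
-0.35 [-0.0114, 0.0005, 0.0009, -0.0242]
-0.45 [-0.0029, 0.0012, -0.0, 0.1032]
-0.55 [-0.0029, 0.0013, 0.0001, 0.1024]
-0.65 [-0.0029, 0.0013, 0.0002, 0.1016]
-0.75 [-0.0029, 0.0013, 0.0003, 0.1007]
-0.85 [-0.0029, 0.0013, 0.0003, 0.0998]
-0.95 [-0.0029, 0.0013, 0.0004, 0.0989]
-1.05 [-0.0029, 0.0013, 0.0005, 0.098]
-1.15 [-0.003, 0.0013, 0.0006, 0.0973]
-1.25 [-0.0029, 0.0012, 0.0007, 0.0966]
-1.35 [-0.0029, 0.0012, 0.0008, 0.0961]
```

View pics/z2.png

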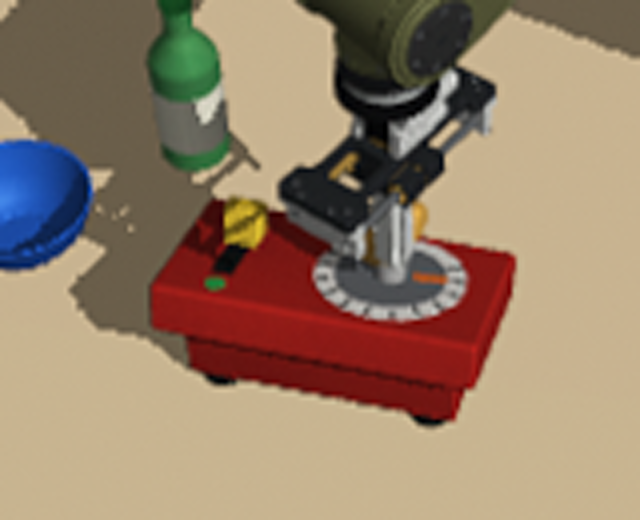

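The closed fingers, tip near (393,270), stand beside the upper half of the wing (390,235), and the catch at (245,220) is untouched. I'll start pushing.

arm_command([
  {"hand": -1, "x": -0.006, "y": 0.0005, "z": 0, "yaw": -0.02},
  {"hand": -1, "x": -0.0055, "y": 0, "z": 0.001, "yaw": 0},
  {"hand": -1, "x": -0.0029, "y": 0.0012, "z": 0, "yaw": 0.103},
  {"hand": -1, "x": -0.0029, "y": 0.0013, "z": 0, "yaw": 0.102},
  {"hand": -1, "x": 0, "y": 0, "z": 0, "yaw": 0},
])

```text
clock: 4.35
eef_pos: [545.7, -67.6, 151.0]
eef_rot: [3.141, -0.001, 1.428]
wrist_force: [-0.0, 5.3, 2.1]
finger_gap: 0.3
finger_force: 2.6
```

arm_command([
  {"hand": -1, "x": -0.0029, "y": 0.0013, "z": 0.0002, "yaw": 0.102},
  {"hand": -1, "x": -0.0029, "y": 0.0013, "z": 0.0003, "yaw": 0.1},
  {"hand": -1, "x": 0, "y": 0, "z": 0, "yaw": 0},
])

```text
clock: 4.65
eef_pos: [547.3, -73.5, 150.5]
eef_rot: [3.141, -0.001, 1.227]
wrist_force: [0.9, 6.2, 0.1]
finger_gap: 0.4
finger_force: 3.3
```

```bash
cat > plan.py <<'E'
from h import *
import sys
a,b=map(float,sys.argv[1:3]);s=manip.read_state();p=now();w=wing(*p)
d=-A[:,2];f=s["wrist_force"];tang=A@[-np.sin(w),np.cos(w),0]
print(np.round(p,2),"F",np.round(f,1),"tang",round(f@tang,1),"M",np.round(s["moment"],2),"wing",round(w,3),"q6",round(s["joints"][5],2),s["clock"])
q=p
for ph in np.arange(a,b-.01,-.1):
    t=pose(ph);print(round(ph,2),rows(q,t,True));q=t
E
python3 plan.py -.85 -1.75
```

```text
[547.28 -73.47 150.52   1.23] F [0.9 6.2 0.1] tang 6.1 M [ 1.19 -0.28 -0.  ] wing -0.731 q6 0.14 4.65
-0.85 [-0.0036, 0.0005, 0.0018, 0.0956]
-0.95 [-0.0029, 0.0013, 0.0004, 0.0989]
-1.05 [-0.0029, 0.0013, 0.0005, 0.098]
-1.15 [-0.003, 0.0013, 0.0006, 0.0973]
-1.25 [-0.0029, 0.0012, 0.0007, 0.0966]
-1.35 [-0.0029, 0.0012, 0.0008, 0.0961]
-1.45 [-0.0029, 0.0012, 0.0008, 0.0958]
-1.55 [-0.0029, 0.0012, 0.0009, 0.0956]
-1.65 [-0.0028, 0.0011, 0.0008, 0.0955]
-1.75 [-0.0027, 0.0011, 0.0009, 0.0957]
```

arm_command([
  {"hand": -1, "x": -0.0033, "y": 0.0008, "z": 0.001, "yaw": 0.096},
  {"hand": -1, "x": -0.0029, "y": 0.0013, "z": 0.0009, "yaw": 0.099},
  {"hand": -1, "x": -0.0029, "y": 0.0013, "z": 0.0007, "yaw": 0.098},
  {"hand": -1, "x": -0.003, "y": 0.0013, "z": 0.0006, "yaw": 0.097},
  {"hand": -1, "x": -0.0029, "y": 0.0012, "z": 0.0007, "yaw": 0.097},
  {"hand": -1, "x": -0.0029, "y": 0.0012, "z": 0.0008, "yaw": 0.096},
  {"hand": -1, "x": -0.0029, "y": 0.0012, "z": 0.0008, "yaw": 0.096},
  {"hand": -1, "x": -0.0029, "y": 0.0012, "z": 0.0009, "yaw": 0.096},
  {"hand": -1, "x": -0.0028, "y": 0.0011, "z": 0.0008, "yaw": 0.096},
  {"hand": -1, "x": -0.0027, "y": 0.0011, "z": 0.0009, "yaw": 0.096},
])

```text
clock: 5.65
eef_pos: [537.2, -102.5, 143.6]
eef_rot: [3.139, -0.005, 0.26]
wrist_force: [9.1, 0.4, 4.8]
finger_gap: 0.6
finger_force: 4.2
```

```bash
python3 plan.py -1.85 -2.75
```

```text
[ 5.3718e+02 -1.0252e+02  1.4362e+02  2.6000e-01] F [9.1 0.4 4.8] tang 9.9 M [-0.05 -1.55  0.  ] wing -1.695 q6 1.05 5.65
-1.85 [-0.0044, 0.0, 0.0022, 0.0938]
-1.95 [-0.0027, 0.0011, 0.0009, 0.0964]
-2.05 [-0.0028, 0.0011, 0.0009, 0.097]
-2.15 [-0.0028, 0.0011, 0.0009, 0.0977]
-2.25 [-0.0028, 0.0011, 0.0009, 0.0985]
-2.35 [-0.0028, 0.001, 0.0009, 0.0994]
-2.45 [-0.0029, 0.001, 0.0009, 0.1003]
-2.55 [-0.0029, 0.001, 0.0008, 0.1012]
-2.65 [-0.0029, 0.001, 0.0008, 0.1021]
-2.75 [-0.003, 0.001, 0.0007, 0.1029]
```

arm_command([
  {"hand": -1, "x": -0.0034, "y": 0.0008, "z": 0.0013, "yaw": 0.095},
  {"hand": -1, "x": -0.0029, "y": 0.0011, "z": 0.001, "yaw": 0.096},
  {"hand": -1, "x": -0.0028, "y": 0.0011, "z": 0.001, "yaw": 0.097},
  {"hand": -1, "x": -0.0028, "y": 0.0011, "z": 0.0009, "yaw": 0.098},
  {"hand": -1, "x": -0.0028, "y": 0.0011, "z": 0.0009, "yaw": 0.099},
  {"hand": -1, "x": -0.0028, "y": 0.001, "z": 0.0009, "yaw": 0.099},
  {"hand": -1, "x": -0.0029, "y": 0.001, "z": 0.0009, "yaw": 0.1},
  {"hand": -1, "x": -0.0029, "y": 0.001, "z": 0.0008, "yaw": 0.101},
  {"hand": -1, "x": -0.0029, "y": 0.001, "z": 0.0008, "yaw": 0.102},
  {"hand": -1, "x": -0.003, "y": 0.001, "z": 0.0007, "yaw": 0.103},
])

```text
clock: 6.65
eef_pos: [507.3, -109.5, 134.7]
eef_rot: [3.141, -0.007, -0.731]
wrist_force: [1.1, -16.7, 7.4]
finger_gap: 0.6
finger_force: 7.6
```

```bash
python3 plan.py -2.85 -2.95
```

```text
[ 507.28 -109.47  134.68   -0.73] F [  1.1 -16.7   7.4] tang 12.4 M [-2.97 -0.18  0.08] wing -2.68 q6 2.02 6.65
-2.85 [-0.005, -0.0006, 0.0016, 0.1023]
-2.95 [-0.003, 0.001, 0.0006, 0.1041]
```

arm_command([
  {"hand": -1, "x": 0.006, "y": 0, "z": 0, "yaw": 0},
  {"hand": -1, "x": 0.008, "y": 0, "z": 0, "yaw": 0},
  {"hand": -1, "x": 0, "y": 0, "z": -0.03, "yaw": 0},
  {"hand": -1, "x": 0, "y": 0, "z": -0.03, "yaw": 0},
  {"hand": -1, "x": 0, "y": 0, "z": 0, "yaw": -0.14},
  {"hand": -1, "x": 0, "y": 0, "z": 0, "yaw": -0.14},
  {"hand": -1, "x": 0, "y": 0, "z": 0, "yaw": -0.14},
  {"hand": -1, "x": 0, "y": 0, "z": 0, "yaw": -0.14},
  {"hand": -1, "x": 0, "y": 0, "z": 0, "yaw": -0.14},
  {"hand": -1, "x": 0, "y": 0, "z": 0, "yaw": -0.14},
])

```text
clock: 7.65
eef_pos: [516.7, -116.3, 192.6]
eef_rot: [-3.141, 0.0, 0.12]
wrist_force: [0.3, -0.2, 0.3]
finger_gap: 0.6
finger_force: 0.0
```

arm_command([
  {"hand": -1, "x": 0, "y": 0, "z": 0, "yaw": -0.14},
  {"hand": -1, "x": 0, "y": 0, "z": 0, "yaw": -0.14},
  {"hand": -1, "x": 0, "y": 0, "z": 0, "yaw": -0.14},
  {"hand": -1, "x": 0, "y": 0, "z": 0, "yaw": -0.14},
  {"hand": -1, "x": 0, "y": 0, "z": 0, "yaw": -0.14},
  {"hand": -1, "x": 0, "y": 0, "z": 0, "yaw": -0.14},
  {"hand": -1, "x": 0, "y": 0, "z": 0, "yaw": -0.14},
  {"hand": -1, "x": 0, "y": 0, "z": 0, "yaw": -0.14},
  {"hand": -1, "x": 0, "y": 0, "z": 0, "yaw": -0.14},
  {"hand": -1, "x": 0, "y": 0, "z": 0, "yaw": -0.14},
])

```text
clock: 8.65
eef_pos: [516.7, -116.3, 192.6]
eef_rot: [-3.141, -0.0, 1.52]
wrist_force: [-0.3, 0.0, 0.0]
finger_gap: 0.5
finger_force: 0.0
```

arm_command([
  {"hand": -1, "x": 0, "y": 0, "z": 0, "yaw": -0.14},
  {"hand": -1, "x": 0, "y": 0, "z": 0, "yaw": -0.14},
  {"hand": -1, "x": 0, "y": 0, "z": 0, "yaw": -0.14},
  {"hand": -1, "x": 0, "y": 0, "z": 0, "yaw": -0.14},
  {"hand": -1, "x": 0, "y": 0, "z": 0, "yaw": -0.14},
  {"hand": -1, "x": 0, "y": 0, "z": 0, "yaw": -0.14},
  {"hand": -1, "x": 0, "y": 0, "z": 0, "yaw": 0},
])

```text
clock: 9.35
eef_pos: [516.6, -116.3, 192.6]
eef_rot: [-3.141, -0.0, 2.356]
wrist_force: [-0.4, -0.1, 1.8]
finger_gap: 0.6
finger_force: 0.0
```

```bash
sed -i 's/^    t=pose(ph);/    t=pose(ph,gap=G,R=RR);t[3]=q[3]+wrap(t[3]-q[3],np.pi);/; s/^q=p/q=p;G=float(sys.argv[3]) if len(sys.argv)>3 else 0.;RR=31./' plan.py
python3 plan.py -2.45 -2.45 8
python3 - <<'E'
from h import *
cv2.imwrite("pics/z3.png",cv2.resize(camera("scene")[110:240,140:300,::-1],None,fx=4,fy=4,interpolation=cv2.INTER_CUBIC))
E
```

```text
[ 516.64 -116.31  192.61    2.36] F [-0.4 -0.1  1.8] tang 0.0 M [-0.03 -0.1  -0.  ] wing -2.373 q6 -1.08 9.35
-2.45 [-0.0023, 0.0056, 0.0555, -0.3627]
```

View pics/z3.png

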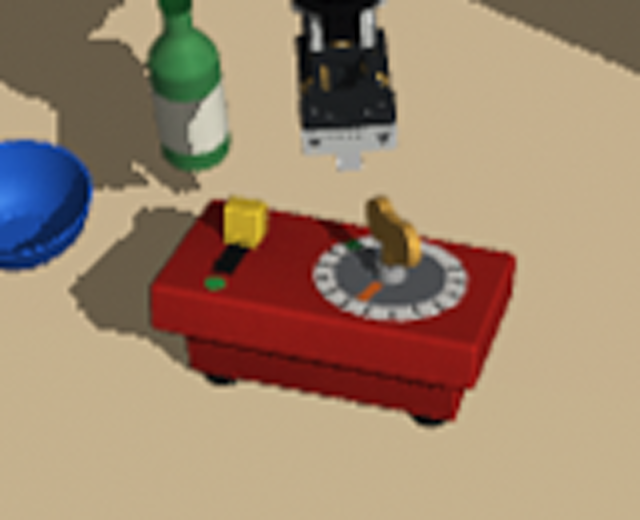

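Free of the timer: the orange mark is at (370,291), the green mark at (352,245), and the wing runs from (377,203) to (412,258). I'll turn those pixels into angles on the face.

```bash
python3 - <<'E'
from h import *
def fa(u,v,h=0):
    uv=(140+u/4,110+v/4);return least_squares(lambda q:proj("scene",face(P,q[0],q[1],h))-uv,[0,0]).x
R={}
for nm,u,v,h in(("orange",370,291,0),("green",352,245,0),("dialL",313,276,0),("dialR",468,278,0),("dialT",385,239,0),("dialB",398,321,0),("w1",377,200,58),("w2",406,232,58)):
    R[nm]=fa(u,v,h);print(nm,np.round(R[nm],1))
c=(R["dialL"]+R["dialR"]+R["dialT"]+R["dialB"])/4;print(c)
for n in("orange","green"):d=R[n]-c;print(n,np.arctan2(d[1],d[0]))
d=R["w1"]-R["w2"];print("wing",np.arctan2(d[1],d[0]))
E
python3 plan.py -2.30 -2.3 8
```

```text
orange [22.8 39.3]
green [-39.2   6.2]
dialL [ 17.2 -10.1]
dialR [-23.1 109. ]
dialT [-57.9  29.4]
dialB [56.6 71.7]
w1 [-21.1  29.9]
w2 [18.4 64.5]
[-1.79575795 49.99064753]
orange -0.41110669209038625
green -2.2778346311735427
wing -2.4213684497984724
[ 516.63 -116.28  192.63    2.35] F [-0.6  0.4  0. ] tang -0.7 M [-0.06 -0.15 -0.06] wing -2.374 q6 -1.07 9.4
-2.3 [-0.0051, 0.0102, 0.0539, -0.5185]
```

arm_command([
  {"hand": -1, "x": -0.0023, "y": 0.0056, "z": 0, "yaw": -0.13},
  {"hand": -1, "x": 0, "y": 0, "z": 0, "yaw": -0.13},
  {"hand": -1, "x": 0, "y": 0, "z": 0, "yaw": -0.1},
  {"hand": -1, "x": 0, "y": 0, "z": 0.02, "yaw": 0},
  {"hand": -1, "x": 0, "y": 0, "z": 0.02, "yaw": 0},
  {"hand": -1, "x": 0, "y": 0, "z": 0.015, "yaw": 0},
  {"hand": -1, "x": 0, "y": 0, "z": 0, "yaw": 0},
])

```text
clock: 10.1
eef_pos: [521.3, -113.7, 135.9]
eef_rot: [-3.141, -0.003, 2.709]
wrist_force: [-0.4, 0.5, 0.8]
finger_gap: 0.2
finger_force: 0.0
```

```bash
python3 plan.py -2.55 -3.35
```

```text
[ 521.29 -113.7   135.86    2.71] F [-0.4  0.5  0.8] tang -0.3 M [ 0.04 -0.13  0.03] wing -2.274 q6 -1.42 10.1
-2.55 [0.01, -0.0006, 0.0011, 0.0914]
-2.65 [0.0031, -0.001, 0.0008, 0.1021]
-2.75 [0.0032, -0.001, 0.0008, 0.1029]
-2.85 [0.0032, -0.001, 0.0007, 0.1036]
-2.95 [0.0032, -0.001, 0.0006, 0.1041]
-3.05 [0.0033, -0.001, 0.0005, 0.1045]
-3.15 [0.0032, -0.0011, 0.0004, 0.1046]
-3.25 [0.0027, -0.0011, 0.0003, 0.1046]
-3.35 [0.0027, -0.0012, 0.0003, 0.1044]
```

arm_command([
  {"hand": -1, "x": 0.005, "y": -0.0003, "z": 0.0005, "yaw": 0.05},
  {"hand": -1, "x": 0.005, "y": -0.0003, "z": 0.0006, "yaw": 0.041},
  {"hand": -1, "x": 0.0031, "y": -0.001, "z": 0.0008, "yaw": 0.102},
  {"hand": -1, "x": 0.0032, "y": -0.001, "z": 0.0008, "yaw": 0.103},
  {"hand": -1, "x": 0.0032, "y": -0.001, "z": 0.0007, "yaw": 0.104},
  {"hand": -1, "x": 0.0032, "y": -0.001, "z": 0.0006, "yaw": 0.104},
  {"hand": -1, "x": 0.0033, "y": -0.001, "z": 0.0005, "yaw": 0.104},
  {"hand": -1, "x": 0.0032, "y": -0.0011, "z": 0.0004, "yaw": 0.105},
  {"hand": -1, "x": 0.0027, "y": -0.0011, "z": 0.0003, "yaw": 0.105},
  {"hand": -1, "x": 0, "y": 0, "z": 0, "yaw": 0},
])

```text
clock: 11.1
eef_pos: [493.4, -100.4, 134.0]
eef_rot: [3.141, 0.003, 1.888]
wrist_force: [-1.5, -11.0, 3.1]
finger_gap: 0.5
finger_force: 4.6
```

```bash
python3 plan.py -3.35 -4.05
```

```text
[ 493.39 -100.4   133.96    1.89] F [ -1.5 -11.    3.1] tang 9.7 M [-2.03  0.4   0.09] wing -3.207 q6 -0.59 11.1
-3.35 [0.0043, -0.002, 0.0037, 0.1011]
-3.45 [0.0027, -0.0013, 0.0002, 0.104]
-3.55 [0.0027, -0.0014, 0.0001, 0.1035]
-3.65 [0.0027, -0.0014, 0.0001, 0.1027]
-3.75 [0.0027, -0.0015, -0.0, 0.1019]
-3.85 [0.0027, -0.0016, -0.0001, 0.1011]
-3.95 [0.0027, -0.0016, -0.0002, 0.1001]
-4.05 [0.0028, -0.0016, -0.0003, 0.0992]
```

arm_command([
  {"hand": -1, "x": 0.0033, "y": -0.0015, "z": 0.001, "yaw": 0.102},
  {"hand": -1, "x": 0.0029, "y": -0.0014, "z": 0.001, "yaw": 0.104},
  {"hand": -1, "x": 0.0027, "y": -0.0014, "z": 0.0005, "yaw": 0.103},
  {"hand": -1, "x": 0.0027, "y": -0.0014, "z": 0, "yaw": 0.103},
  {"hand": -1, "x": 0.0027, "y": -0.0015, "z": 0, "yaw": 0.102},
  {"hand": -1, "x": 0.0027, "y": -0.0016, "z": 0, "yaw": 0.101},
  {"hand": -1, "x": 0.0027, "y": -0.0016, "z": 0, "yaw": 0.1},
  {"hand": -1, "x": 0, "y": 0, "z": 0, "yaw": 0},
])

```text
clock: 11.9
eef_pos: [483.4, -81.7, 132.1]
eef_rot: [3.137, 0.002, 1.173]
wrist_force: [-2.5, -14.2, 8.7]
finger_gap: 0.7
finger_force: 7.4
```

```bash
python3 plan.py -4.0 -4.4
```

```text
[483.4  -81.66 132.14   1.17] F [ -2.5 -14.2   8.7] tang 12.0 M [-2.71  0.33 -0.13] wing 2.347 q6 0.16 11.9
-4.0 [0.0019, -0.0024, 0.0018, 0.049]
-4.1 [0.0028, -0.0017, -0.0003, 0.0988]
-4.2 [0.0028, -0.0017, -0.0004, 0.098]
-4.3 [0.0028, -0.0017, -0.0005, 0.0972]
-4.4 [0.0029, -0.0017, -0.0006, 0.0966]
```

arm_command([
  {"hand": -1, "x": 0.002, "y": -0.002, "z": 0.001, "yaw": 0.05},
  {"hand": -1, "x": 0.0028, "y": -0.0017, "z": 0, "yaw": 0.099},
  {"hand": -1, "x": 0.0028, "y": -0.0017, "z": -0.0004, "yaw": 0.098},
  {"hand": -1, "x": 0, "y": 0, "z": 0, "yaw": 0},
])

```text
clock: 12.3
eef_pos: [481.7, -72.8, 131.4]
eef_rot: [3.137, 0.002, 0.925]
wrist_force: [-4.7, -17.7, 7.5]
finger_gap: 0.5
finger_force: 8.1
```

arm_command([
  {"hand": -1, "x": 0.0028, "y": -0.0017, "z": -0.0005, "yaw": 0.097},
  {"hand": -1, "x": 0.0029, "y": -0.0017, "z": -0.0006, "yaw": 0.097},
  {"hand": -1, "x": 0, "y": 0, "z": 0, "yaw": 0},
])

```text
clock: 12.6
eef_pos: [482.2, -66.0, 131.9]
eef_rot: [3.138, 0.002, 0.731]
wrist_force: [-6.0, -16.5, 4.6]
finger_gap: 0.7
finger_force: 7.4
```

```bash
sed -i 's/-.1):/-.05):/' plan.py; python3 plan.py -4.45 -4.7
python3 - <<'E'
from h import *
cv2.imwrite("pics/z4.png",cv2.resize(camera("scene")[110:240,140:300,::-1],None,fx=4,fy=4,interpolation=cv2.INTER_CUBIC))
E
```

```text
[482.18 -66.02 131.94   0.73] F [ -6.  -16.5   4.6] tang 13.9 M [-2.95  0.97 -0.21] wing 1.893 q6 0.63 12.6
-4.45 [0.0018, -0.0007, -0.0006, 0.0466]
-4.5 [0.0014, -0.0009, -0.0004, 0.048]
-4.55 [0.0015, -0.0009, -0.0004, 0.0479]
-4.6 [0.0015, -0.0009, -0.0004, 0.0478]
-4.65 [0.0015, -0.0009, -0.0004, 0.0478]
-4.7 [0.0015, -0.0009, -0.0004, 0.0478]
```

View pics/z4.png

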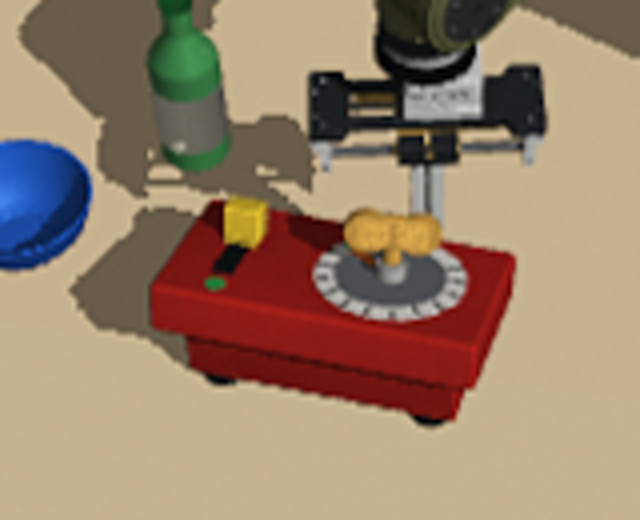

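The wing sits across the view at (392,232), with the fingers behind it at (430,200). It hides the marks, and tangential force is about 14 N with no stop yet. I'll continue in small steps.

arm_command([
  {"hand": -1, "x": 0.0016, "y": -0.0008, "z": -0.0004, "yaw": 0.047},
  {"hand": -1, "x": 0.0015, "y": -0.0009, "z": -0.0004, "yaw": 0.048},
  {"hand": -1, "x": 0, "y": 0, "z": 0, "yaw": 0},
])

```text
clock: 12.95
eef_pos: [483.0, -62.6, 132.4]
eef_rot: [3.139, 0.002, 0.638]
wrist_force: [-7.4, -14.6, 3.2]
finger_gap: 0.3
finger_force: 7.1
```

arm_command([
  {"hand": -1, "x": 0.0015, "y": -0.0009, "z": -0.0004, "yaw": 0.048},
  {"hand": -1, "x": 0, "y": 0, "z": 0, "yaw": 0},
])

```text
clock: 13.15
eef_pos: [483.5, -61.1, 132.6]
eef_rot: [3.139, 0.003, 0.59]
wrist_force: [-7.3, -16.7, 1.7]
finger_gap: 0.2
finger_force: 7.6
```

```bash
python3 plan.py -4.6 -4.8
```

```text
[483.48 -61.11 132.62   0.59] F [ -7.3 -16.7   1.7] tang 14.5 M [-2.97  1.37 -0.18] wing 1.75 q6 0.78 13.15
-4.6 [0.0021, -0.0005, -0.0011, 0.0491]
-4.65 [0.0015, -0.0009, -0.0004, 0.0478]
-4.7 [0.0015, -0.0009, -0.0004, 0.0478]
-4.75 [0.0015, -0.0009, -0.0005, 0.0478]
-4.8 [0.0015, -0.0009, -0.0005, 0.0478]
```

arm_command([
  {"hand": -1, "x": 0.0017, "y": -0.0009, "z": -0.0004, "yaw": 0.048},
  {"hand": -1, "x": 0, "y": 0, "z": 0, "yaw": 0},
])

```text
clock: 13.35
eef_pos: [484.2, -59.6, 132.9]
eef_rot: [3.139, 0.003, 0.542]
wrist_force: [-8.1, -18.9, 1.5]
finger_gap: 0.2
finger_force: 8.4
```

arm_command([
  {"hand": -1, "x": 0.0015, "y": -0.0009, "z": -0.0004, "yaw": 0.048},
  {"hand": -1, "x": 0, "y": 0, "z": 0, "yaw": 0},
])

```text
clock: 13.55
eef_pos: [484.7, -58.1, 133.1]
eef_rot: [3.139, 0.004, 0.494]
wrist_force: [-10.2, -19.6, 1.1]
finger_gap: 0.7
finger_force: 8.9
```

```bash
python3 plan.py -4.7 -4.8
```

```text
[484.7  -58.11 133.1    0.49] F [-10.2 -19.6   1.1] tang 17.5 M [-3.39  1.84 -0.17] wing 1.658 q6 0.89 13.55
-4.7 [0.0025, -0.0005, -0.0015, 0.0487]
-4.75 [0.0015, -0.0009, -0.0005, 0.0478]
-4.8 [0.0015, -0.0009, -0.0005, 0.0478]
```

arm_command([
  {"hand": -1, "x": 0.0016, "y": -0.0009, "z": -0.0005, "yaw": 0.048},
  {"hand": -1, "x": 0, "y": 0, "z": 0, "yaw": 0},
])

```text
clock: 13.75
eef_pos: [485.4, -56.7, 133.4]
eef_rot: [3.139, 0.005, 0.446]
wrist_force: [-11.7, -19.9, 0.3]
finger_gap: 0.7
finger_force: 9.4
```

```bash
python3 plan.py -4.75 -4.8
```

```text
[ 4.8543e+02 -5.6660e+01  1.3340e+02  4.5000e-01] F [-11.7 -19.9   0.3] tang 18.6 M [-3.67  2.09 -0.18] wing 1.612 q6 0.94 13.75
-4.75 [0.0027, -0.0005, -0.0017, 0.0484]
-4.8 [0.0015, -0.0009, -0.0005, 0.0478]
```

arm_command([
  {"hand": -1, "x": -0.006, "y": 0, "z": 0, "yaw": 0},
  {"hand": -1, "x": -0.012, "y": 0, "z": 0, "yaw": 0},
  {"hand": -1, "x": 0, "y": 0, "z": -0.03, "yaw": 0},
  {"hand": -1, "x": 0, "y": 0, "z": -0.035, "yaw": 0},
  {"hand": -1, "x": 0, "y": 0, "z": -0.03, "yaw": 0},
  {"hand": -1, "x": -0.03, "y": 0.02, "z": 0, "yaw": 0},
  {"hand": -1, "x": -0.03, "y": 0.03, "z": 0, "yaw": 0},
  {"hand": -1, "x": -0.03, "y": 0.03, "z": 0, "yaw": 0},
  {"hand": -1, "x": -0.03, "y": 0.03, "z": 0, "yaw": 0},
  {"hand": -1, "x": -0.02, "y": 0.03, "z": 0, "yaw": 0},
])

```text
clock: 14.75
eef_pos: [404.2, -251.0, 229.2]
eef_rot: [3.14, -0.001, 0.448]
wrist_force: [1.3, -0.1, 0.8]
finger_gap: 0.5
finger_force: 0.0
```

arm_command([
  {"hand": -1, "x": -0.01, "y": 0.03, "z": 0, "yaw": 0},
  {"hand": -1, "x": 0, "y": 0.03, "z": 0, "yaw": 0},
  {"hand": -1, "x": 0, "y": 0.02, "z": 0, "yaw": 0},
  {"hand": -1, "x": 0, "y": 0, "z": 0, "yaw": 0},
])

```text
clock: 15.15
eef_pos: [431.4, -327.1, 228.2]
eef_rot: [3.141, -0.0, 0.448]
wrist_force: [0.2, -0.1, -0.5]
finger_gap: 0.4
finger_force: 0.0
```

Run:
```python
from h import *
print(now(),manip.read_state()["joints"])
a=camera("top")[140:235,230:345,::-1];b=camera("scene")[140:235,165:280,::-1]
cv2.imwrite("pics/z5.png",cv2.resize(np.hstack([a,b]),None,fx=3.4,fy=3.4,interpolation=cv2.INTER_CUBIC))
```

```text
[ 431.40681042 -327.13823278  228.23425098    0.44778103] [-7.16492347e-01  2.63517346e-01  1.51401835e+00  9.10726053e-05
  1.36366570e+00  4.06504276e-01]
```

View pics/z5.png

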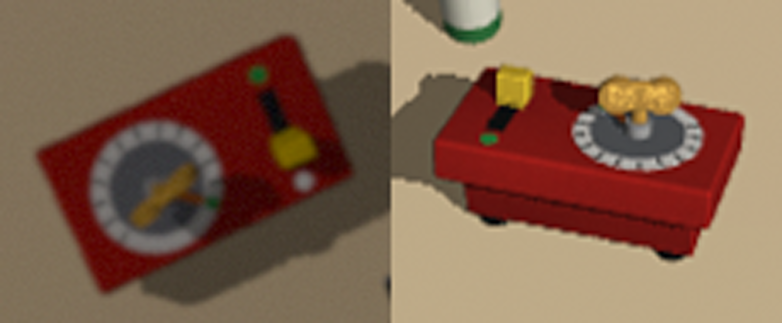

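Top view: orange at about (192,198) points almost straight at the green mark (212,202) from the dial centre (155,187). The catch at (292,148) is still off. I'll measure the angle properly.

Run:
```python
from h import *
def fa(n,uv,h=0): return least_squares(lambda q:proj(n,face(P,q[0],q[1],h))-uv,[0,0]).x
acc=np.mean([camera("top").astype(float) for _ in range(4)],0).astype(np.uint8)[:,:,::-1].copy()
old=cv2.imread("pics/top0.png")
for im in(old,acc):
    big_=cv2.resize(im,None,fx=4,fy=4,interpolation=cv2.INTER_CUBIC);h=cv2.cvtColor(big_,cv2.COLOR_BGR2HSV)
    roi=np.zeros(h.shape[:2],np.uint8);cv2.circle(roi,(int(276*4),int(195.5*4)),4*19,255,-1)
    res={}
    for nm,lo,hi in(("orange",(5,150,90),(13,255,255)),("brass",(14,130,70),(24,255,255)),("green",(50,60,20),(90,255,255)),("white",(0,0,120),(180,60,255))):
        m=cv2.inRange(h,lo,hi)&roi
        if nm=="white":
            c=cv2.fitEllipse(cv2.convexHull(big(m)));uv=np.array(c[0])/4-.375
        else:
            c=big(m);uv=cent(c)/4-.375
        q=fa("top",uv,58 if nm=="brass" else 0);res[nm]=q
        print(nm,cv2.contourArea(c) if nm!="white" else c[1],np.round(uv,1),np.round(q,1))
        if nm=="brass":
            l=cv2.fitLine(c,cv2.DIST_L2,0,.01,.01).ravel();d=fa("top",uv+l[:2]*8,58)-fa("top",uv-l[:2]*8,58);print("wing ang",np.arctan2(d[1],d[0]))
    for c in(res["white"],[0,45],[-2,44]):
        a=[np.arctan2(*(res[k]-c)[::-1]) for k in("orange","green")];print("ctr",np.round(c,1),"o,g",np.round(a,3),"left",round((a[0]-a[1]+.5)%(2*np.pi)-.5,3))
y=cv2.inRange(cv2.cvtColor(acc,cv2.COLOR_BGR2HSV),(24,170,80),(34,255,255));y[:,:295]=0;y[:,335:]=0;y[:140]=0;y[215:]=0
print("catch",fa("top",cent(big(y)),32))
```

```text
orange 263.0 [267.7 200.3] [-8.2 73.4]
brass 1563.5 [277.9 196.5] [ 2.4 44. ]
wing ang 2.747072528720562
green 136.0 [291.7 199.1] [-38.2   1.4]Traceback (most recent call last):
  File "<stdin>", line 12, in <module>
  File "h.py", line 11, in big
    return max(cv2.findContours(m,cv2.RETR_EXTERNAL,cv2.CHAIN_APPROX_NONE)[0],key=cv2.contourArea)
ValueError: max() iterable argument is empty
```

Run:
```python
from h import *
def fa(n,uv,h=0): return least_squares(lambda q:proj(n,face(P,q[0],q[1],h))-uv,[0,0]).x
acc=np.mean([camera("top").astype(float) for _ in range(4)],0).astype(np.uint8)[:,:,::-1].copy()
h=cv2.cvtColor(cv2.resize(acc,None,fx=4,fy=4,interpolation=cv2.INTER_CUBIC),cv2.COLOR_BGR2HSV)
roi=np.zeros(h.shape[:2],np.uint8);cv2.circle(roi,(1104,782),76,255,-1)
f=lambda lo,hi:big(cv2.inRange(h,lo,hi)&roi)
o,b=f((5,150,70),(13,255,255)),f((14,130,70),(24,255,255))
uv=cent(o)/4-.375;q=fa("top",uv);print("orange",cv2.contourArea(o),uv,q)
g=np.array([-38.2,1.4])
for c in([0,45],[-2,44],[-3.5,43.3]):
    a=[np.arctan2(*(k-c)[::-1]) for k in(q,g,np.array([-8.2,73.4]))];print(c,"o,g",np.round(a,3),"left",round((a[0]-a[1]+.5)%6.2832-.5,3),"start left",round((a[2]-a[1])%6.2832,3))
uv=cent(b)/4-.375;l=cv2.fitLine(b,cv2.DIST_L2,0,.01,.01).ravel();d=fa("top",uv+l[:2]*8,58)-fa("top",uv-l[:2]*8,58);print("wing",np.arctan2(d[1],d[0]),cv2.contourArea(b))
y=cv2.inRange(cv2.cvtColor(acc,cv2.COLOR_BGR2HSV),(24,170,80),(34,255,255));y[:,:295]=0;y[:,335:]=0;y[:140]=0;y[215:]=0
print("catch",fa("top",cent(big(y)),32))
```

```text
orange 93.5 [286.22660428 197.64059715] [-26.18007911  15.56478482]
[0, 45] o,g [-2.298 -2.29   1.852] left -0.007 start left 4.142
[-2, 44] o,g [-2.275 -2.275  1.779] left -0.0 start left 4.054
[-3.5, 43.3] o,g [-2.256 -2.262  1.726] left 0.006 start left 3.988
wing -1.2563817138484437 1962.5
catch [-16.42723026 -84.55158409]
```

Run:
```python
from h import *
D=np.array([[547.28,-73.47,150.52,.9,6.2,.1,1.19,-.28,0],[537.18,-102.52,143.62,9.1,.4,4.8,-.05,-1.55,0],[507.28,-109.47,134.68,1.1,-16.7,7.4,-2.97,-.18,.08],[493.39,-100.4,133.96,-1.5,-11,3.1,-2.03,.4,.09],[483.4,-81.66,132.14,-2.5,-14.2,8.7,-2.71,.33,-.13],[482.18,-66.02,131.94,-6,-16.5,4.6,-2.95,.97,-.21],[483.48,-61.11,132.62,-7.3,-16.7,1.7,-2.97,1.37,-.18],[484.7,-58.11,133.1,-10.2,-19.6,1.1,-3.39,1.84,-.17],[485.43,-56.66,133.4,-11.7,-19.9,.3,-3.67,2.09,-.18]])
for L in(170,185,200):
    T=[A[:,2]@(r[6:]+np.cross((r[:3]+[0,0,L]-F)/1e3,r[3:6])) for r in D];print(L,np.round(T,2))
```

```text
170 [0.18 0.3  0.36 0.34 0.4  0.44 0.49 0.62 0.72]
185 [0.2  0.29 0.29 0.3  0.35 0.38 0.43 0.56 0.66]
200 [0.23 0.27 0.22 0.26 0.29 0.32 0.38 0.51 0.6 ]
```

Run:
```python
from h import *
p=now();print(p)
a=np.r_[face(P,-55,-85,20),P[2]]
b=np.r_[face(P,-42,-85,20),P[2]];c=np.r_[face(P,-3,-85,20),P[2]]
print(a);print(rows(p,a),rows(a,b),rows(b,c))
```

```text
[ 431.16673309 -325.28607947  228.18651049    0.45101726]
[ 5.28467396e+02 -2.13792874e+02  1.02853118e+02  4.33600000e-01]
[0.1362, -0.0579, 0.1253, 0.0174] [0.0124, -0.0, -0.0038, -0.0] [0.0373, 0.0, -0.0115, -0.0]
```

arm_command([
  {"hand": -1, "x": 0.0227, "y": -0.0097, "z": 0, "yaw": 0.017},
  {"hand": -1, "x": 0.0227, "y": -0.0097, "z": 0, "yaw": 0},
  {"hand": -1, "x": 0.0227, "y": -0.0096, "z": 0, "yaw": 0},
  {"hand": -1, "x": 0.0227, "y": -0.0097, "z": 0, "yaw": 0},
  {"hand": -1, "x": 0.0227, "y": -0.0096, "z": 0, "yaw": 0},
  {"hand": -1, "x": 0.0227, "y": -0.0096, "z": 0, "yaw": 0},
  {"hand": -1, "x": 0, "y": 0, "z": 0.03, "yaw": 0},
  {"hand": -1, "x": 0, "y": 0, "z": 0.03, "yaw": 0},
  {"hand": -1, "x": 0, "y": 0, "z": 0.025, "yaw": 0},
  {"hand": -1, "x": 0, "y": 0, "z": 0, "yaw": 0},
])

```text
clock: 16.65
eef_pos: [528.7, -214.7, 139.9]
eef_rot: [-3.137, 0.004, 0.434]
wrist_force: [-0.1, -0.5, 0.4]
finger_gap: 0.6
finger_force: 0.0
```

```bash
cat > c.py <<'E'
from h import *
s=manip.read_state();p=now();q=A.T@(p[:3]-[P[0],P[1],100]);print(p,"face",np.round(q,1),"F",np.round(s["wrist_force"],1),s["clock"])
for x in(-55,-42,-22,-3):t=np.r_[face(P,x,-85,20),P[2]];print(x,rows(p,t));p=t
E
python3 c.py
```

```text
[ 5.28724869e+02 -2.14716931e+02  1.39904720e+02  4.33905043e-01] face [-44.2 -85.9  55.4] F [-0.1 -0.5  0.4] 16.65
-55 [0.0002, -0.0009, 0.0371, 0.0003]
-42 [0.0124, -0.0, -0.0038, -0.0]
-22 [0.0191, 0.0, -0.0059, -0.0]
-3 [0.0182, -0.0, -0.0056, -0.0]
```

arm_command([
  {"hand": -1, "x": 0, "y": -0.001, "z": 0.015, "yaw": 0},
  {"hand": -1, "x": 0, "y": 0, "z": 0.014, "yaw": 0},
  {"hand": -1, "x": 0, "y": 0, "z": 0.008, "yaw": 0},
  {"hand": -1, "x": 0, "y": 0, "z": 0, "yaw": 0},
  {"hand": -1, "x": 0.006, "y": 0, "z": -0.0019, "yaw": 0},
  {"hand": -1, "x": 0.0064, "y": 0, "z": -0.0019, "yaw": 0},
])

```text
clock: 17.25
eef_pos: [541.4, -209.4, 110.6]
eef_rot: [3.141, -0.0, 0.434]
wrist_force: [-2.4, -0.6, -0.1]
finger_gap: 0.7
finger_force: 1.4
```

arm_command([
  {"hand": -1, "x": 0.005, "y": 0, "z": -0.0015, "yaw": 0},
  {"hand": -1, "x": 0.005, "y": 0, "z": -0.0015, "yaw": 0},
  {"hand": -1, "x": 0.005, "y": 0, "z": -0.0015, "yaw": 0},
  {"hand": -1, "x": 0.0041, "y": 0, "z": -0.0014, "yaw": 0},
  {"hand": -1, "x": 0, "y": 0, "z": 0, "yaw": 0},
])

```text
clock: 17.75
eef_pos: [558.9, -201.1, 115.9]
eef_rot: [3.141, -0.001, 0.434]
wrist_force: [0.5, -0.5, 0.5]
finger_gap: 0.6
finger_force: 0.0
```

```bash
python3 c.py
```

```text
[ 5.58862921e+02 -2.01107822e+02  1.15885169e+02  4.34089325e-01] face [-19.7 -86.3  22.7] F [ 0.5 -0.5  0.5] 17.75
-55 [-0.0329, -0.0013, 0.013, 0.0005]
-42 [0.0124, -0.0, -0.0038, -0.0]
-22 [0.0191, 0.0, -0.0059, -0.0]
-3 [0.0182, -0.0, -0.0056, -0.0]
```

arm_command([
  {"hand": -1, "x": 0.005, "y": 0, "z": -0.0013, "yaw": 0},
  {"hand": -1, "x": 0.005, "y": 0, "z": -0.0014, "yaw": 0},
  {"hand": -1, "x": 0.003, "y": 0, "z": -0.0009, "yaw": 0},
])

```text
clock: 18.05
eef_pos: [570.4, -195.7, 119.4]
eef_rot: [-3.142, -0.0, 0.434]
wrist_force: [-3.3, -1.0, 2.5]
finger_gap: 0.3
finger_force: 1.8
```

arm_command([
  {"hand": -1, "x": 0.0015, "y": 0, "z": -0.0005, "yaw": 0},
  {"hand": -1, "x": 0.0015, "y": 0, "z": -0.0005, "yaw": 0},
])

```text
clock: 18.25
eef_pos: [571.5, -195.1, 119.8]
eef_rot: [-3.141, 0.004, 0.434]
wrist_force: [-17.1, -8.0, 4.1]
finger_gap: 0.4
finger_force: 9.5
```

arm_command([
  {"hand": -1, "x": 0.001, "y": 0, "z": -0.0003, "yaw": 0},
  {"hand": -1, "x": 0.001, "y": 0, "z": -0.0003, "yaw": 0},
])

```text
clock: 18.45
eef_pos: [571.8, -195.0, 119.9]
eef_rot: [-3.139, 0.007, 0.433]
wrist_force: [-26.2, -11.1, 5.1]
finger_gap: 0.4
finger_force: 14.3
```

```bash
python3 c.py
```

```text
[ 5.71826007e+02 -1.94974504e+02  1.19887223e+02  4.33223210e-01] face [ -4.8 -86.1  22.3] F [-26.2 -11.1   5.1] 18.45
-55 [-0.0473, -0.0011, 0.017, -0.0004]
-42 [0.0124, -0.0, -0.0038, -0.0]
-22 [0.0191, 0.0, -0.0059, -0.0]
-3 [0.0182, -0.0, -0.0056, -0.0]
```

The catch is at its end stop, with a sharp force rise. I'll back off, lift clear and check.

arm_command([
  {"hand": -1, "x": -0.008, "y": 0, "z": 0, "yaw": 0},
  {"hand": -1, "x": -0.015, "y": 0, "z": 0, "yaw": 0},
  {"hand": -1, "x": -0.005, "y": 0, "z": -0.03, "yaw": 0},
  {"hand": -1, "x": 0, "y": 0, "z": -0.04, "yaw": 0},
  {"hand": -1, "x": 0, "y": 0, "z": -0.04, "yaw": 0},
  {"hand": -1, "x": -0.03, "y": 0.01, "z": 0, "yaw": 0},
  {"hand": -1, "x": -0.03, "y": 0.01, "z": 0, "yaw": 0},
  {"hand": -1, "x": -0.03, "y": 0.01, "z": 0, "yaw": 0},
  {"hand": -1, "x": -0.03, "y": 0.01, "z": 0, "yaw": 0},
  {"hand": -1, "x": 0, "y": 0, "z": 0, "yaw": 0},
])

```text
clock: 19.45
eef_pos: [455.5, -294.1, 231.0]
eef_rot: [3.141, -0.0, 0.431]
wrist_force: [-0.3, 0.7, 0.2]
finger_gap: 0.5
finger_force: 0.0
```

Run:
```python
from h import *
s=manip.read_state();print(now(),s["wrist_force"],s["clock"],np.abs(s["qd"]).max())
a=camera("top")[140:235,230:345,::-1];b=camera("scene")[140:235,165:280,::-1]
cv2.imwrite("pics/z6.png",cv2.resize(np.hstack([a,b]),None,fx=3.4,fy=3.4,interpolation=cv2.INTER_CUBIC))
```

```text
[ 4.55537694e+02 -2.94112619e+02  2.30991820e+02  4.31091819e-01] [-0.29957026  0.72359717  0.21979605] 19.45 0.05952608233533224
```

View pics/z6.png

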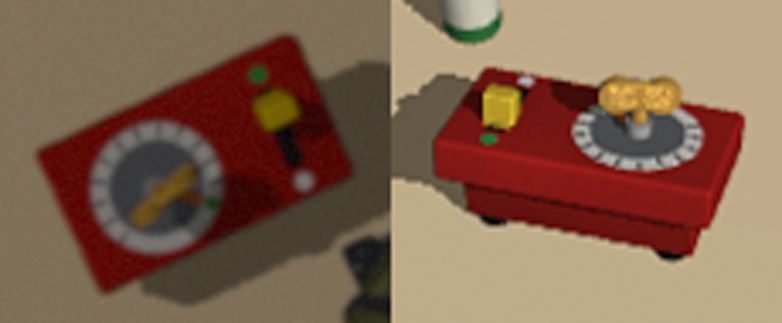

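The catch at (276,110) is now next to the green dot (258,75), at the upper end of its slot. The orange mark still points at the green mark, and the arm is clear.

```bash
python3 -c "
from cell import manip
print(manip.sign_off())"
```

```text
the job is handed in; nothing more can be done
None
```

I wound the timer to its stop, pushed the start catch fully on, let both go, and handed the job in at about 19.5 s; the hand-in returned no verdict.

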